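# Open a press-and-turn refill bottle

## Task

Open the refill bottle on the desk: push its safety cap down against the spring and, keeping it down, turn it counter-clockwise (seen from above) until you feel the end stop, then lift it straight off. Set the cap down, rim downwards, in the middle of the block of sticky notes to the right of the bottle and let go of it. Never force the cap or drop it, and leave the mouse, marker pen, stapler and mug alone.

Things in the scene. Friction and masses are not known exactly. Their poses are not given: they have to be found in the camera images.
- bottle: white upright refill bottle, 66 mm wide, in a round dark steel desk holder (foot 104 mm wide, cup 75 mm wide and 31 mm high); both are fixed to the desk. Origin: centre of the holder's underside, z up along the common axis of bottle and cap. The cap is round, so the bottle's yaw does not matter to the grasp.
- bottle_shoulder (a point): on the bottle's axis at the flat shoulder under the cap, 88 mm above the desk. Above it the neck, hidden in the cap, 46 mm wide up to 109 mm, holds a bayonet track for two lugs of the cap: a catch, then a free run, an end stop, and a way out upwards just before the stop. In it a sprung white spout, 127 mm high when open, pushes the cap up.
- cap_center (a point): centre, half-way up, of the loose dark grey ribbed safety cap: diameter 54 mm, height 36 mm, 35 to 70 g, rim 18 mm below this point. At the start it is locked on the bottle, 114 mm above the desk, rim 8 mm over the shoulder. The spring resists with 6 N plus 1.8 N per mm: 3.8 mm down (13 N) it can turn, 6.5 mm down (18 N) is a hard stop. Push with 15 to 16 N.
- cap: the same cap; origin: centre of its rim, z up, x along the bottle's x at the start (shows the turn). Held down, it turns easily (under 0.15 N m) counter-clockwise to a firm, sprung stop (10 N m per rad), 50 to 82 degrees on: unseen, different each time, to be felt (0.3 N m is plenty, 0.6 is forcing). It comes off only within 3 degrees of the stop, clear once 15 mm up. Let up early, it catches.
- note_block_top (a point): centre of the top face of the pink and yellow block of sticky notes to the right of the bottle, 77 x 77 x 20 mm, lying on the desk (top 20 mm high), loose, 0.3 kg (not the like block far back at the left, by the monitor stand)
- mouse: black computer mouse, 106 x 62 x 34 mm, bystander
- marker: white marker pen with a red cap, 135 mm long, 17 mm thick, lying on the desk mat, bystander
- stapler: red and black stapler, 138 x 40 x 48 mm, bystander
- mug: dark grey and white mug, 82 x 111 x 97 mm, bystander
Not all that is in view belongs to the job. What is shaped like the part that bears note_block_top but turquoise is not meant.

How it is judged:
By the outcome, as a careful person would: the job done as asked, in the order asked, and still so for the second after the job is handed in, with the robot touching nothing.
It also fails if it takes over 72 s, if anything falls off the work surface, if the arm or the gripper's body presses on something with over 40 N, if the wrist force passes 120 N, or if a joint passes its speed limit or range.

## Robot

A 6-joint arm with a two-finger parallel gripper is mounted at the origin on a cart in front of the work surface, level with it; the furniture and walls round the work are solid. World frame = base frame: x ahead of the robot, y to its left, z up, the work surface at z = 0. Lengths are in m, angles in rad, forces in N, time in s.
With the tool pointing down it reaches from about 0.425 to 0.95 m from the base axis. Payload 14.7 kg.
Tool frame: the origin (TCP) lies at the centre of the arm's flange, where the gripper is bolted on; the fingertips stand ctrl.tip_reach ahead of it and the grasp point (between the pads) lies 155 mm ahead of it (ctrl.tip_reach is the distance from the TCP to the fingertips, in m); z points along the fingers, y is the line along which they close (so a half turn about z gives the same grasp; the last joint's range is limited). The gripper opens to 85 mm and grips with 20 to 120 N. Pads are 22 mm wide; open, the fingers measure 114 mm over their backs; the gripper's body (76 mm by 85 mm) begins 54 mm behind the grasp point. The pads swing forward as they close: fully open they stand 13 mm farther back than shut.
Start: joints at [1.064, 0.48, 1.596, -0, 1.065, -0.047], TCP at [0.288, 0.582, 0.405] pointing down, gripper open.
Joint ranges: [-2.75, 2.75], [-0.82, 2.05], [0.23, 2.67], [-1.56, 4.7], [0.09, 2.69], [-2.92, 2.92]. Speed limits (rad/s): [1.89, 1.89, 2.39, 3.01, 3.01, 3.01].

## Interface

Orientations are given as a rotation vector (axis times angle).
In Python, from station import ctrl gives the robot as it stands. The module is installed in compiled form; this text tells all that it offers.
- The arm moves only by the tool drive_tool, never from a script. Its argument "plan" is a list that holds one entry, the list of rows, each a list of 4 numbers: the shift along the tool's x, y, z normalised to -1 to 1, where 1 is 5 cm, then the turn about the tool's z normalised to -1 to 1, where 1 is pi/2 rad. A call has 1 to 20 rows; each row shifts and turns the commanded pose from where the row before left it, along the tool's axes as they then stand; what a row does not reach is not made up. A row lasts 1/8 s, in which the tool goes at most 62.5 mm and 10.7 degrees, less where a joint would pass 70% of its speed; a pose out of reach is approached as far as the arm can. A call with a number of a shift or a turn outside -1 to 1 is refused whole. A call with a gripper value outside its range is refused whole. "jaw" is the gripper command: -1 is shut, 1 is fully open, values between are in proportion, set as the call begins (left out, the last holds). The fingers move at their own pace and stop on an object; "force" is the grip in N (left out, the last holds). Time passes only in rows, so rows that do not move let the fingers close. It gives the time, the measured TCP pose, the force, the opening and the grip force at its end, in the units of the state.
- ctrl.sense(): the state, without advancing time (a new reading comes with each control period).
- ctrl.capture(name): name is "side" or "top"; returns a dict with "frame" (384x512x3 uint8, red, green, blue), "vertical_fov" (degrees; the focal length in pixels is half the picture's height over the tangent of half this angle, whatever the lens; pixels are square), "cx", "cy" (the principal point, pixels), "T" (4x4, takes a point from camera to world coordinates). Camera axes: x right, y up, looking along -z (the intrinsics and any distortion apply to the point x, -y, -z); pixel columns grow to the right and rows downward; lengths in m; the calibration is good to about 2 mm. A picture is of the moment at which its call begins. There is no depth.
- ctrl.sign_off(): hands the job in; it is judged then, once.
The state is a dict: "time": time; "joints": joint angles; "joint_velocities": joint speeds; "effort": joint torques, N m; "position": TCP position; "tcp_rot": TCP orientation; "wrist_force": force on the tool from outside, world axes, zero at the start; "ft_torque": the same for the moment, N m; "finger_gap": finger opening in m; "finger_force": force on a finger pad.
Only numpy, scipy, OpenCV 4.12 (cv2) and the standard library are available. Lean on these libraries where they do the work, as an engineer would, in place of code of your own. Each camera call takes 0.05 s, during which the arm holds its last target. There are 200 camera calls.

## Working session

There is one attempt and no reset: what is moved stays moved. The work goes in short steps, Python scripts to look and compute and a tool call to move; the robot and the scene stay as the last step left them, time stands still between calls to the robot, and variables do not carry over. Pictures are saved under pics/ and viewed, at most 10 in all, crops included, and the job is handed in when it is done.

Besides the shell and the picture viewer there is one more tool, called after ">>>" as a command line: name --argument value ..., lists and objects as JSON in quotes. drive_tool: Moves the arm, as the interface text tells. Its arguments: {"type":"object","properties":{"plan":{"type":"array","items":{"type":"array","items":{"type":"array","items":{"type":"number","minimum":-1,"maximum":1}}}},"jaw":{"type":"number"},"force":{"type":"number"}},"required":["plan"]}

```bash
mkdir -p pics; cat > h.py <<'E'
import numpy as np, cv2
from station import ctrl
def cam(n):
    c=ctrl.capture(n); return c
def ray(c,u,v):
    f=c["frame"].shape[0]/2/np.tan(np.radians(c["vertical_fov"])/2)
    d=np.array([(u-c["cx"])/f,-(v-c["cy"])/f,-1.]); T=np.array(c["T"])
    return T[:3,3],T[:3,:3]@d
def at(c,u,v,z):
    o,d=ray(c,u,v); return o+d*(z-o[2])/d[2]
def proj(c,p):
    f=c["frame"].shape[0]/2/np.tan(np.radians(c["vertical_fov"])/2)
    T=np.array(c["T"]); q=T[:3,:3].T@(np.array(p)-T[:3,3])
    return c["cx"]+f*q[0]/-q[2], c["cy"]-f*q[1]/-q[2]
E
python3 - <<'E'
from h import *
import pickle
s=ctrl.sense(); print(s, ctrl.tip_reach)
for n in("side","top"):
    c=cam(n); pickle.dump(c,open(n+".pkl","wb")); print({k:v for k,v in c.items() if k!="frame"})
    cv2.imwrite(f"pics/{n}0.png",cv2.resize(c["frame"][:,:,::-1],(800,600)))
E
```

```text
{'time': 0.0, 'joints': array([ 1.06441914e+00,  4.80863328e-01,  1.59688025e+00, -4.79522641e-06,
        1.06510368e+00, -4.66353173e-02]), 'joint_velocities': array([-0.00079622, -0.00116908, -0.00083075,  0.0014802 , -0.00017759,
        0.00060864]), 'effort': array([ 2.42125025e-03, -9.50632739e+01, -4.30191636e+01,  2.04758858e-04,
        1.21601333e-02, -1.92032979e-05]), 'position': array([0.28831907, 0.5823282 , 0.40404945]), 'tcp_rot': array([-7.15736910e-01, -3.05862632e+00,  1.89745992e-03]), 'wrist_force': array([ 0.37516173, -0.02550186, -0.12247851]), 'ft_torque': array([ 0.01786875,  0.00766248, -0.06594228]), 'finger_force': 0.0, 'finger_gap': 0.08514783398138144} 0.1734
{'vertical_fov': 55.32063694963028, 'cx': 255.57975402781855, 'cy': 179.73494379223953, 'T': array([[-0.99952888, -0.02518309,  0.01754499,  0.62620675],
       [ 0.02826462, -0.53242826,  0.84600311,  0.73418251],
       [-0.01196353,  0.84610044,  0.53288921,  0.59255346],
       [ 0.        ,  0.        ,  0.        ,  1.        ]])}
{'vertical_fov': 50.47324139226038, 'cx': 259.76136325034037, 'cy': 187.27921074155995, 'T': array([[ 0.06227333,  0.97781894, -0.19998038,  0.39390134],
       [-0.99805157,  0.06022995, -0.01629166, -0.0405447 ],
       [-0.00388548,  0.20060527,  0.97966445,  1.0368599 ],
       [ 0.        ,  0.        ,  0.        ,  1.        ]])}
```

View pics/top0.png

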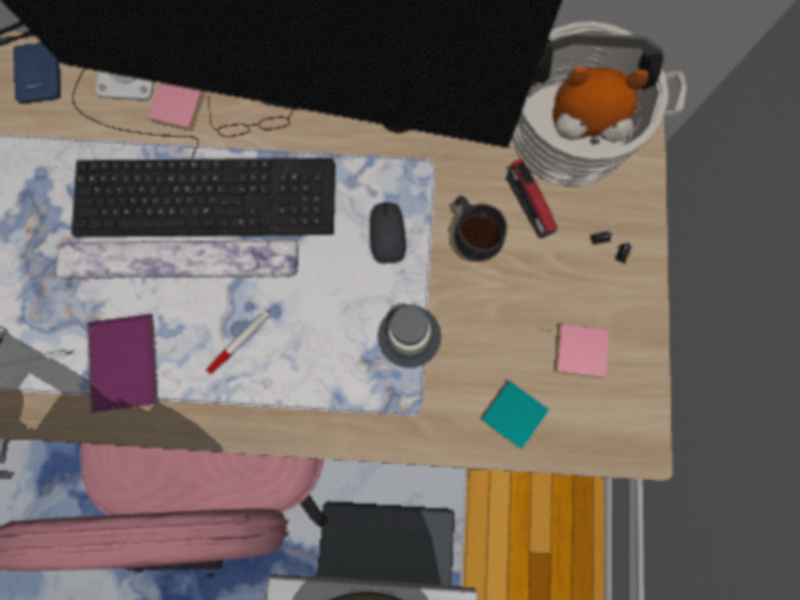

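View pics/side0.png

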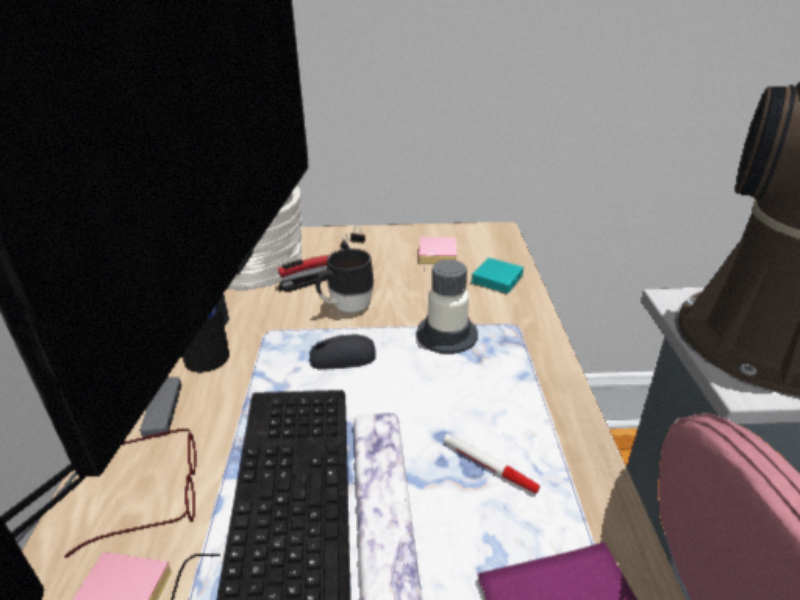

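The top view shows the capped bottle at about (409,327). There are three note-block candidates: pink at (583,350) right of the bottle, turquoise at (515,414), which is excluded, and pink at (176,104) far back left by the monitor stand. The one at (583,350) fits. I'll confirm it in a crop and measure.

```bash
python3 - <<'E'
from h import *
import pickle
t=pickle.load(open("top.pkl","rb")); s=pickle.load(open("side.pkl","rb"))
k=1/1.5625
# note block
for n,c,(x0,y0,x1,y1) in (("top",t,(345,195,400,250)),("side",s,(260,145,300,180))):
    hsv=cv2.cvtColor(c["frame"],cv2.COLOR_RGB2HSV)
    m=((hsv[...,0]>160)|(hsv[...,0]<3))&(hsv[...,1]>60)&(hsv[...,2]>120)
    w=np.zeros_like(m);w[y0:y1,x0:x1]=m[y0:y1,x0:x1]
    cs,_=cv2.findContours(w.astype(np.uint8),0,2); q=max(cs,key=cv2.contourArea)
    r=cv2.minAreaRect(q); b=cv2.boxPoints(r); M=cv2.moments(q)
    u,v=M["m10"]/M["m00"],M["m01"]/M["m00"]
    P=[at(c,*p,.02) for p in b]
    print(n,(u,v),at(c,u,v,.02),np.round(P,4).tolist(),[np.linalg.norm(P[i]-P[i-1]).round(4) for i in range(4)])
crop=t["frame"][180:300,225:405]; cv2.imwrite("pics/crop_top.png",cv2.resize(crop[:,:,::-1],(800,533),interpolation=cv2.INTER_CUBIC))
crop=s["frame"][145:230,260:345]; cv2.imwrite("pics/crop_side.png",cv2.resize(crop[:,:,::-1],(600,600),interpolation=cv2.INTER_CUBIC))
E
```

```text
top (372.8184645286686, 223.97803692905734) [ 0.52540452 -0.31149293  0.02      ] [[0.4877, -0.2709, 0.02], [0.5652, -0.2762, 0.02], [0.5634, -0.3529, 0.02], [0.4861, -0.3465, 0.02]] [np.float64(0.0756), np.float64(0.0777), np.float64(0.0767), np.float64(0.0776)]
side (268.3333333333333, 161.66666666666666) [ 0.56379328 -0.28062992  0.02      ] [[0.5696, -0.298, 0.02], [0.5635, -0.3048, 0.02], [0.5559, -0.2717, 0.02], [0.5618, -0.2652, 0.02]] [np.float64(0.0337), np.float64(0.0091), np.float64(0.034), np.float64(0.0088)]
```

View pics/crop_top.png

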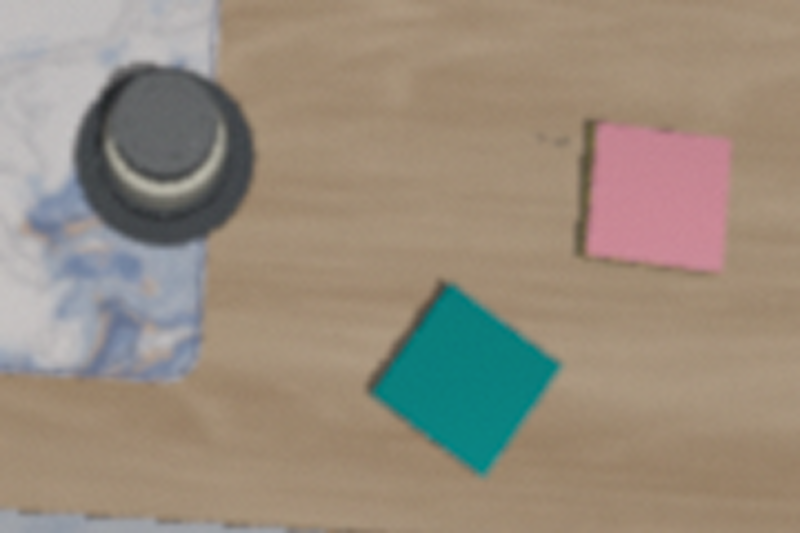

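View pics/crop_side.png

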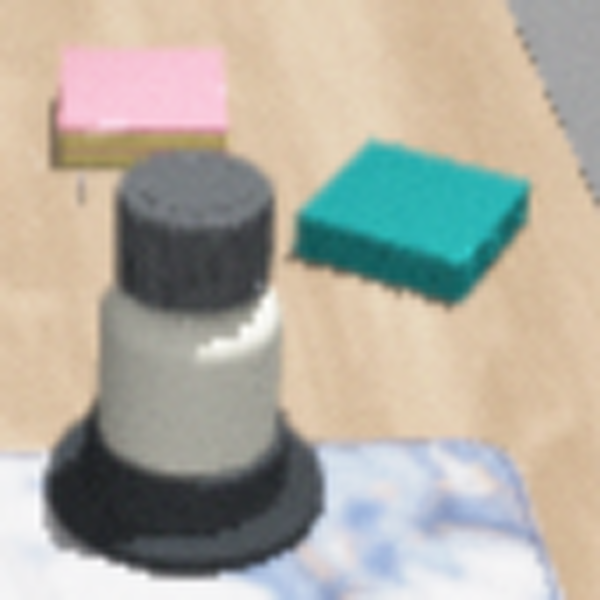

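Crop top: cap top centre at crop (164,122), foot (165,154), pink block confirmed with its yellow side. Crop side: cap top ellipse centre at (195,188), pink-over-yellow block behind it, turquoise one separate.

```bash
python3 - <<'E'
from h import *
import pickle
from scipy.spatial.transform import Rotation as R
t=pickle.load(open("top.pkl","rb")); s=pickle.load(open("side.pkl","rb"))
T=lambda x,y:(225+x*.225-.5,180+y*.225-.5); S=lambda x,y:(260+x*.14167-.5,145+y*.14167-.5)
print("cap top",at(t,*T(164,122),.132),at(s,*S(195,188),.132))
print("foot",at(t,*T(165,154),.003),at(s,*S(184,487),.003))
print("edges cap",at(t,*T(107,122),.132),at(t,*T(222,122),.132),at(s,*S(117,188),.132),at(s,*S(273,188),.132))
print("block side",[at(s,*S(x,y),.02) for x,y in((65,46),(224,46),(228,130),(58,130))])
print(R.from_rotvec(ctrl.sense()["tcp_rot"]).as_matrix().round(4))
E
```

```text
cap top [ 0.53384349 -0.03197665  0.132     ] [ 0.53284166 -0.03279207  0.132     ]
foot [ 0.53526251 -0.03247264  0.003     ] [ 0.53269511 -0.03149559  0.003     ]
edges cap [ 0.5320674  -0.00323301  0.132     ] [ 0.53565028 -0.06121726  0.132     ] [ 0.55980825 -0.0340953   0.132     ] [ 0.50591291 -0.03149066  0.132     ]
block side [array([ 0.55835447, -0.35300016,  0.02      ]), array([ 0.48322369, -0.34916264,  0.02      ]), array([ 0.49032311, -0.26894643,  0.02      ]), array([ 0.56620267, -0.27269401,  0.02      ])]
[[-8.961e-01  4.439e-01 -5.000e-04]
 [ 4.439e-01  8.961e-01 -9.000e-04]
 [ 1.000e-04 -1.000e-03 -1.000e+00]]
```

>>> drive_tool --plan '[[[-0.352,-0.316,0,0],[-0.704,-0.631,0,0],[-0.704,-0.631,0,0],[-0.704,-0.631,0,0],[-0.704,-0.631,0,0],[-0.704,-0.631,0,0],[-0.704,-0.631,0,0],[-0.704,-0.631,0,0],[-0.704,-0.631,0,0],[-0.704,-0.631,0,0],[-0.704,-0.631,0,0],[-0.704,-0.631,0,0],[-0.704,-0.631,0,0],[-0.704,-0.631,0,0],[-0.352,-0.316,0,0]]]' --jaw 1 --force 70

```text
time: 1.98
position: [0.5345, -0.0342, 0.4044]
tcp_rot: [-0.718, -3.058, 0.0]
wrist_force: [0.2, 0.5, 0.3]
finger_gap: 0.0854
finger_force: 0.0
```

>>> drive_tool --plan '[[[0,0,0,0.101],[0,0,0,0.101],[0,0,0,0.101],[0,0,0,0.101],[0,0,0,0.101],[0,0,0,0.101],[0,0,0,0.101],[0,0,0,0]]]'

```text
time: 2.98
position: [0.5339, -0.0321, 0.4045]
tcp_rot: [-2.22, -2.222, 0.0]
wrist_force: [0.1, 0.3, 0.3]
finger_gap: 0.0857
finger_force: 0.0
```

```bash
python3 - <<'E'
from h import *
from scipy.spatial.transform import Rotation as R
s=ctrl.sense(); print(s["time"],s["joints"].round(3),s["position"].round(4),s["wrist_force"],s["finger_gap"]);print(R.from_rotvec(s["tcp_rot"]).as_matrix().round(4))
E
```

```text
2.975 [-0.117  0.32   1.86  -0.     0.962 -0.118] [ 0.5339 -0.0321  0.4045] [0.11858466 0.31036897 0.29367048] 0.08570394855954183
[[-1.2e-03  1.0e+00 -5.0e-04]
 [ 1.0e+00  1.2e-03  0.0e+00]
 [ 0.0e+00 -5.0e-04 -1.0e+00]]
```

>>> drive_tool --plan '[[[0,0,0.3,0],[0,0,0.5,0],[0,0,0.5,0],[0,0,0.5,0],[0,0,0.4,0],[0,0,0.3,0],[0,0,0.13,0],[0,0,0,0],[0,0,0,0]]]'

```text
time: 4.1
position: [0.5343, -0.0321, 0.2737]
tcp_rot: [2.22, 2.222, 0.001]
wrist_force: [0.1, -0.5, -0.3]
finger_gap: 0.0855
finger_force: 0.0
```

```bash
python3 - <<'E'
from h import *
a=[]
for n in("top","side"):
    c=cam(n); x,y=(int(v) for v in proj(c,(.5335,-.032,.13)))
    f=c["frame"][max(0,y-75):y+75,x-75:x+75]
    a.append(cv2.resize(f[:,:,::-1],(400,400),interpolation=cv2.INTER_CUBIC))
cv2.imwrite("pics/over.png",np.hstack(a))
E
```

```text
(no output)
```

View pics/over.png

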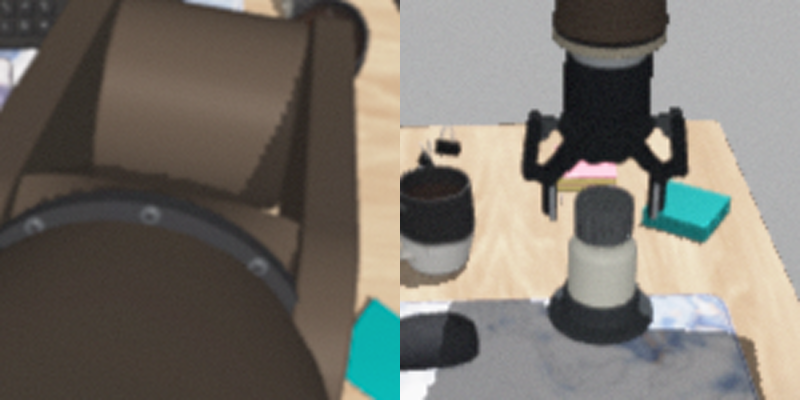

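Side view: the fingers straddle the cap symmetrically (about (550,200) and (657,200), cap at (604,210)). Closing now.

>>> drive_tool --plan '[[[0,0,0,0],[0,0,0,0],[0,0,0,0],[0,0,0,0],[0,0,0,0],[0,0,0,0],[0,0,0,0],[0,0,0,0]]]' --jaw -1 --force 70

```text
time: 5.2
position: [0.5334, -0.0321, 0.2733]
tcp_rot: [-2.22, -2.221, 0.002]
wrist_force: [-4.9, -0.6, 6.9]
finger_gap: 0.0529
finger_force: 71.9
```

>>> drive_tool --plan '[[[0,-0.01,0.02,0],[0,0,0.02,0],[0,0,0.02,0],[0,0,0.01,0],[0,0,0,0],[0,0,0,0]]]'

```text
time: 5.95
position: [0.5333, -0.0321, 0.2703]
tcp_rot: [-2.221, -2.222, 0.0]
wrist_force: [-4.1, -0.0, 13.1]
finger_gap: 0.0532
finger_force: 72.8
```

>>> drive_tool --plan '[[[0,-0.01,0.016,0],[0,0,0.012,0],[0,0,0,0],[0,0,0,0]]]'

```text
time: 6.45
position: [0.5331, -0.0321, 0.269]
tcp_rot: [2.22, 2.222, 0.001]
wrist_force: [-3.4, 0.5, 14.5]
finger_gap: 0.0531
finger_force: 72.8
```

>>> drive_tool --plan '[[[0,-0.01,0.014,0],[0,0,0,0],[0,0,0,0],[0,0,0,0]]]'

```text
time: 6.95
position: [0.5329, -0.0321, 0.2685]
tcp_rot: [2.22, 2.221, 0.001]
wrist_force: [-3.0, 0.9, 14.6]
finger_gap: 0.0528
finger_force: 72.9
```

```bash
cat > st.py <<'E'
from h import *
from scipy.spatial.transform import Rotation as R
s=ctrl.sense(); M=R.from_rotvec(s["tcp_rot"]).as_matrix()
print(s["time"],s["position"].round(4),"F",s["wrist_force"].round(2),"T",s["ft_torque"].round(3),"yaw_y",np.degrees(np.arctan2(M[1,1],M[0,1])).round(2),"q6",s["joints"][5].round(3),s["finger_gap"].round(4),s["finger_force"])
E
python3 st.py
```

```text
Traceback (most recent call last):
  File "st.py", line 4, in <module>
    print(s["time"],s["position"].round(4),"F",s["wrist_force"].round(2),"T",s["ft_torque"].round(3),"yaw_y",np.degrees(np.arctan2(M[1,1],M[0,1])).round(2),"q6",s["joints"][5].round(3),s["finger_gap"].round(4),s["finger_force"])
                                                                                                                                                                                         ^^^^^^^^^^^^^^^^^^^^^
AttributeError: 'float' object has no attribute 'round'
```

>>> drive_tool --plan '[[[0,0,0.006,-0.03],[0,0,0,-0.06],[0,0,0,-0.06],[0,0,0,-0.06],[0,0,0,-0.06],[0,0,0,0]]]'

```text
time: 7.7
position: [0.5329, -0.0321, 0.2682]
tcp_rot: [1.701, 2.64, 0.001]
wrist_force: [-2.8, 0.6, 15.7]
finger_gap: 0.0528
finger_force: 72.8
```

```bash
sed -i 's/s\["finger_gap"\].round(4)/s["finger_gap"]/' st.py; python3 st.py
```

```text
7.7 [ 0.5329 -0.0321  0.2682] F [-2.81  0.64 15.66] T [ 0.081  0.428 -0.016] yaw_y 24.42 q6 -0.543 0.05277729834049241 72.84658755150303
```

>>> drive_tool --plan '[[[0,0,0,-0.05],[0,0,0,-0.06],[0,0,0,-0.06],[0,0,0,-0.05],[0,0,0,0]]]'

```text
time: 8.32
position: [0.5328, -0.032, 0.2682]
tcp_rot: [1.222, 2.893, 0.001]
wrist_force: [-4.1, 0.6, 16.3]
finger_gap: 0.053
finger_force: 72.9
```

```bash
python3 st.py
```

```text
8.325 [ 0.5328 -0.032   0.2682] F [-4.06  0.63 16.33] T [ 0.024  0.474 -0.03 ] yaw_y 44.2 q6 -0.888 0.05303700071367684 72.85555448425839
```

>>> drive_tool --plan '[[[0,0,-0.005,-0.03],[0,0,0,-0.025],[0,0,0,0]]]'

```text
time: 8.7
position: [0.5328, -0.0321, 0.2684]
tcp_rot: [1.097, 2.943, 0.001]
wrist_force: [-1.9, 1.0, 14.6]
finger_gap: 0.0528
finger_force: 72.8
```

```bash
python3 st.py
```

```text
8.7 [ 0.5328 -0.0321  0.2684] F [-1.95  1.02 14.56] T [0.079 0.401 0.035] yaw_y 49.11 q6 -0.974 0.05278983532893537 72.81200390376398
```

>>> drive_tool --plan '[[[0,0,0.003,-0.011],[0,0,0,-0.011],[0,0,0,0],[0,0,0,0]]]'

```text
time: 9.2
position: [0.5328, -0.0321, 0.2683]
tcp_rot: [1.047, 2.961, 0.001]
wrist_force: [-2.3, 0.0, 15.7]
finger_gap: 0.0531
finger_force: 72.8
```

```bash
python3 st.py
```

```text
9.2 [ 0.5328 -0.0321  0.2683] F [-2.28  0.02 15.66] T [ 0.082  0.385 -0.077] yaw_y 51.06 q6 -1.008 0.05313947533932947 72.8122931606913
```

>>> drive_tool --plan '[[[0,0,0,-0.011],[0,0,0,-0.011],[0,0,0,0],[0,0,0,0]]]'

```text
time: 9.7
position: [0.5328, -0.0321, 0.2683]
tcp_rot: [0.995, 2.978, 0.0]
wrist_force: [-3.3, 0.2, 16.4]
finger_gap: 0.0529
finger_force: 72.8
```

```bash
python3 st.py
```

```text
9.7 [ 0.5328 -0.0321  0.2683] F [-3.27  0.17 16.4 ] T [ 0.018  0.462 -0.052] yaw_y 53.04 q6 -1.043 0.05294150157160996 72.82047329152192
```

>>> drive_tool --plan '[[[0,0,-0.002,-0.011],[0,0,0,-0.011],[0,0,0,0],[0,0,0,0]]]'

```text
time: 10.2
position: [0.5328, -0.0322, 0.2683]
tcp_rot: [0.944, 2.995, 0.0]
wrist_force: [-2.8, -1.0, 14.7]
finger_gap: 0.0528
finger_force: 72.8
```

```bash
python3 st.py
```

```text
10.2 [ 0.5328 -0.0322  0.2683] F [-2.83 -1.04 14.73] T [-0.279  0.439 -0.121] yaw_y 55.01 q6 -1.077 0.05279468671820629 72.79193328094607
```

>>> drive_tool --plan '[[[0,0,0.002,-0.011],[0,0,0,0],[0,0,0,0]]]'

```text
time: 10.58
position: [0.5327, -0.0322, 0.2683]
tcp_rot: [0.918, 3.003, 0.0]
wrist_force: [-3.3, -2.4, 15.1]
finger_gap: 0.0532
finger_force: 72.9
```

```bash
python3 st.py
```

```text
10.575 [ 0.5327 -0.0322  0.2683] F [-3.32 -2.38 15.08] T [-0.42   0.505 -0.145] yaw_y 56.0 q6 -1.094 0.0531533466282146 72.90217075983492
```

>>> drive_tool --plan '[[[0,0,0,-0.01],[0,0,0,0],[0,0,0,0]]]'

```text
time: 10.95
position: [0.5327, -0.0323, 0.2683]
tcp_rot: [0.894, 3.01, -0.0]
wrist_force: [-4.3, -2.8, 15.5]
finger_gap: 0.0529
finger_force: 72.9
```

```bash
python3 st.py; python3 st.py
```

```text
10.95 [ 0.5327 -0.0323  0.2683] F [-4.29 -2.82 15.5 ] T [-0.544  0.585 -0.183] yaw_y 56.9 q6 -1.11 0.052922382335493914 72.93049797714275
10.95 [ 0.5327 -0.0323  0.2683] F [-4.29 -2.82 15.5 ] T [-0.544  0.585 -0.183] yaw_y 56.9 q6 -1.11 0.052922382335493914 72.93049797714275
```

>>> drive_tool --plan '[[[0,0,0,-0.011],[0,0,0,0],[0,0,0,0]]]'

```text
time: 11.32
position: [0.5327, -0.0324, 0.2683]
tcp_rot: [0.868, 3.018, -0.0]
wrist_force: [-3.7, -4.2, 15.6]
finger_gap: 0.053
finger_force: 73.0
```

```bash
python3 st.py
```

```text
11.325 [ 0.5327 -0.0324  0.2683] F [-3.75 -4.2  15.57] T [-0.784  0.622 -0.231] yaw_y 57.89 q6 -1.127 0.05296129532376603 72.99222724911942
```

>>> drive_tool --plan '[[[0,0,0,-0.011],[0,0,0,0],[0,0,0,0]]]'

```text
time: 11.7
position: [0.5327, -0.0324, 0.2682]
tcp_rot: [0.843, 3.025, -0.0]
wrist_force: [-4.2, -4.8, 15.5]
finger_gap: 0.053
finger_force: 73.1
```

```bash
python3 st.py
```

```text
11.7 [ 0.5327 -0.0324  0.2682] F [-4.25 -4.81 15.46] T [-0.985  0.631 -0.332] yaw_y 58.87 q6 -1.144 0.05296358030259201 73.08635034049985
```

End stop felt (0.33 N m and rising). I'll ease back slightly and lift.

>>> drive_tool --plan '[[[0,0,0,0.007],[0,0,-0.04,0],[0,0,-0.04,0],[0,0,-0.04,0],[0,0,-0.04,0],[0,0,0,0]]]'

```text
time: 12.45
position: [0.5326, -0.0324, 0.2756]
tcp_rot: [0.859, 3.021, -0.001]
wrist_force: [-0.5, -5.3, 1.3]
finger_gap: 0.053
finger_force: 74.5
```

```bash
python3 st.py
```

```text
12.45 [ 0.5326 -0.0324  0.2756] F [-0.53 -5.28  1.34] T [-1.016  0.122 -0.206] yaw_y 58.26 q6 -1.134 0.052964046966334964 74.45612637722661
```

>>> drive_tool --plan '[[[0,0,-0.04,0],[0,0,-0.04,0],[0,0,0,0]]]'

```text
time: 12.82
position: [0.5323, -0.0324, 0.2793]
tcp_rot: [-0.859, -3.021, 0.001]
wrist_force: [-0.7, -5.5, -2.5]
finger_gap: 0.0529
finger_force: 75.0
```

```bash
python3 st.py
```

```text
12.825 [ 0.5323 -0.0324  0.2793] F [-0.67 -5.5  -2.49] T [-0.932  0.19  -0.267] yaw_y 58.26 q6 -1.134 0.052888415739275635 75.04113264592888
```

>>> drive_tool --plan '[[[0,0,-0.04,0],[0,0,-0.04,0],[0,0,-0.04,0],[0,0,-0.04,0],[0,0,0,0]]]'

```text
time: 13.45
position: [0.5327, -0.032, 0.2877]
tcp_rot: [0.859, 3.021, 0.0]
wrist_force: [0.6, -0.9, 0.1]
finger_gap: 0.0532
finger_force: 75.2
```

```bash
python3 st.py
```

```text
13.45 [ 0.5327 -0.032   0.2877] F [ 0.58 -0.91  0.07] T [-0.01   0.031  0.014] yaw_y 58.26 q6 -1.134 0.05316636924190676 75.16431121915957
```

>>> drive_tool --plan '[[[0,0,-0.15,0],[0,0,-0.3,0],[0,0,-0.4,0],[0,0,-0.4,0],[0,0,-0.2,0],[0,0,0,0],[-0.17,-0.3,0,0],[-0.352,-0.603,0,0],[-0.352,-0.603,0,0],[-0.352,-0.603,0,0],[-0.352,-0.603,0,0],[-0.352,-0.603,0,0],[-0.352,-0.603,0,0],[-0.352,-0.603,0,0],[-0.176,-0.301,0,0],[0,0,0,0],[0,0,0,0]]]'

```text
time: 15.58
position: [0.5249, -0.3104, 0.3595]
tcp_rot: [-0.859, -3.021, -0.001]
wrist_force: [-0.2, 0.8, 0.6]
finger_gap: 0.0525
finger_force: 75.2
```

```bash
cat > look.py <<'E'
from h import *
import sys
a=[]
for n in("top","side"):
    c=cam(n); x,y=(int(v) for v in proj(c,(.525,-.2,.1)))
    x0=max(0,min(x-90,512-180)); y0=max(0,min(y-90,384-180))
    f=c["frame"][y0:y0+180,x0:x0+180]; print(n,x0,y0)
    a.append(cv2.resize(f[:,:,::-1],(400,400),interpolation=cv2.INTER_CUBIC))
cv2.imwrite(sys.argv[1],np.hstack(a))
E
python3 st.py; python3 look.py pics/carry.png
```

```text
15.575 [ 0.5249 -0.3104  0.3595] F [-0.21  0.76  0.63] T [0.018 0.032 0.025] yaw_y 58.26 q6 -1.601 0.05247427840402908 75.18342386407312
top 243 127
side 193 60
```

View pics/carry.png

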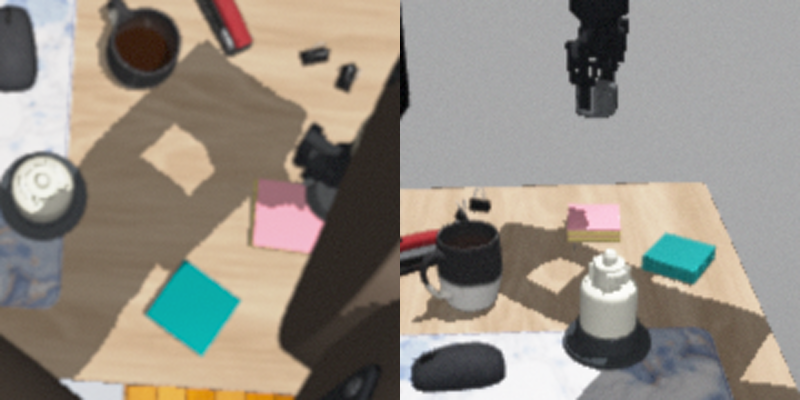

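The view shows the open white spout at (45,185)/(608,270), and the cap held in the gripper at (597,97), level above the pink block at (593,222). Lowering it.

>>> drive_tool --plan '[[[0,0,0.2,0],[0,0,0.4,0],[0,0,0.5,0],[0,0,0.5,0],[0,0,0.5,0],[0,0,0.4,0],[0,0,0.3,0],[0,0,0.2,0],[0,0,0.1,0],[0,0,0,0],[0,0,0,0]]]'

```text
time: 17.05
position: [0.5253, -0.3111, 0.2054]
tcp_rot: [0.859, 3.021, -0.0]
wrist_force: [-0.0, -0.4, -1.2]
finger_gap: 0.0533
finger_force: 75.2
```

```bash
python3 st.py; python3 look.py pics/low.png
```

```text
17.05 [ 0.5253 -0.3111  0.2054] F [-0.05 -0.4  -1.19] T [-0.014 -0.028  0.078] yaw_y 58.26 q6 -1.601 0.05325552696137279 75.19834054539388
top 243 127
side 193 60
```

View pics/low.png

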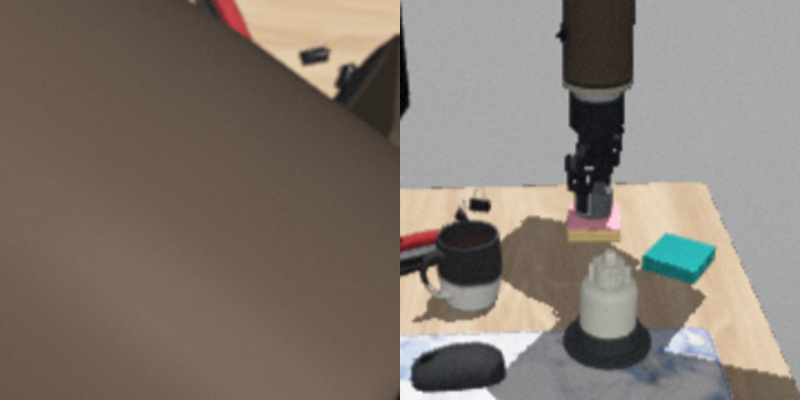

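The cap hangs just above the middle of the block at (597,208). Lowering gently.

>>> drive_tool --plan '[[[0,0,0.04,0],[0,0,0.03,0],[0,0,0.03,0],[0,0,0.02,0],[0,0,0,0],[0,0,0,0]]]'

```text
time: 17.9
position: [0.5252, -0.311, 0.1989]
tcp_rot: [0.859, 3.022, -0.0]
wrist_force: [0.1, 0.1, -0.8]
finger_gap: 0.053
finger_force: 75.2
```

>>> drive_tool --plan '[[[0,0,0.02,0],[0,0,0,0],[0,0,0,0]]]'

```text
time: 18.27
position: [0.5251, -0.311, 0.1979]
tcp_rot: [-0.859, -3.022, 0.0]
wrist_force: [0.6, -0.2, -0.8]
finger_gap: 0.0529
finger_force: 75.2
```

>>> drive_tool --plan '[[[0,0,0.014,0],[0,0,0,0],[0,0,0,0]]]'

```text
time: 18.65
position: [0.5251, -0.311, 0.1972]
tcp_rot: [-0.859, -3.022, 0.0]
wrist_force: [1.1, 0.2, -0.7]
finger_gap: 0.0528
finger_force: 75.2
```

>>> drive_tool --plan '[[[0,0,0.014,0],[0,0,0,0],[0,0,0,0]]]'

```text
time: 19.02
position: [0.5252, -0.311, 0.1965]
tcp_rot: [0.859, 3.022, -0.0]
wrist_force: [0.7, 0.4, 0.6]
finger_gap: 0.0528
finger_force: 75.3
```

>>> drive_tool --plan '[[[0,0,0.01,0],[0,0,0,0],[0,0,0,0]]]'

```text
time: 19.4
position: [0.5252, -0.311, 0.1964]
tcp_rot: [0.859, 3.022, -0.0]
wrist_force: [-1.4, 0.8, 8.2]
finger_gap: 0.0529
finger_force: 76.0
```

Contact felt. Releasing.

>>> drive_tool --plan '[[[0,0,-0.004,0],[0,0,0,0],[0,0,0,0],[0,0,0,0]]]' --jaw -1 --force 25

```text
time: 19.9
position: [0.5252, -0.311, 0.1965]
tcp_rot: [0.859, 3.022, -0.0]
wrist_force: [-0.4, 0.9, 7.3]
finger_gap: 0.0533
finger_force: 75.7
```

>>> drive_tool --plan '[[[0,0,0,0],[0,0,0,0],[0,0,0,0],[0,0,0,0],[0,0,0,0],[0,0,0,0]]]' --jaw 1

```text
time: 20.65
position: [0.5251, -0.311, 0.1962]
tcp_rot: [-0.859, -3.022, -0.0]
wrist_force: [-0.2, -0.0, -0.5]
finger_gap: 0.0851
finger_force: 0.0
```

>>> drive_tool --plan '[[[0,0,0,0],[0,0,0,0],[0,0,-0.1,0],[0,0,-0.2,0],[0,0,-0.4,0],[0,0,-0.5,0],[0,0,-0.5,0],[0,0,-0.5,0],[0,0,-0.5,0],[0,0,-0.3,0],[0,0,0,0]]]'

```text
time: 22.02
position: [0.5253, -0.3111, 0.3474]
tcp_rot: [0.859, 3.02, -0.001]
wrist_force: [-0.2, 0.3, -1.0]
finger_gap: 0.0851
finger_force: 0.0
```

>>> drive_tool --plan '[[[0.3,0.5,0,0],[0.35,0.6,0,0],[0.35,0.6,0,0],[0.35,0.6,0,0],[0.35,0.6,0,0],[0.35,0.6,0,0],[0.35,0.6,0,0],[0.35,0.6,0,0],[0.35,0.6,0,0],[0.35,0.6,0,0],[0.35,0.6,0,0],[0.2,0.3,0,0],[0,0,0,0]]]'

```text
time: 23.65
position: [0.5337, 0.0841, 0.3456]
tcp_rot: [-0.856, -3.022, 0.001]
wrist_force: [0.6, -0.2, -1.0]
finger_gap: 0.0857
finger_force: 0.0
```

```bash
python3 st.py; python3 look.py pics/end.png
```

```text
23.65 [0.5337 0.0841 0.3456] F [ 0.59 -0.16 -0.99] T [-0.033 -0.001  0.018] yaw_y 58.35 q6 -0.918 0.08569601652908564 0.0
top 243 127
side 193 60
```

View pics/end.png

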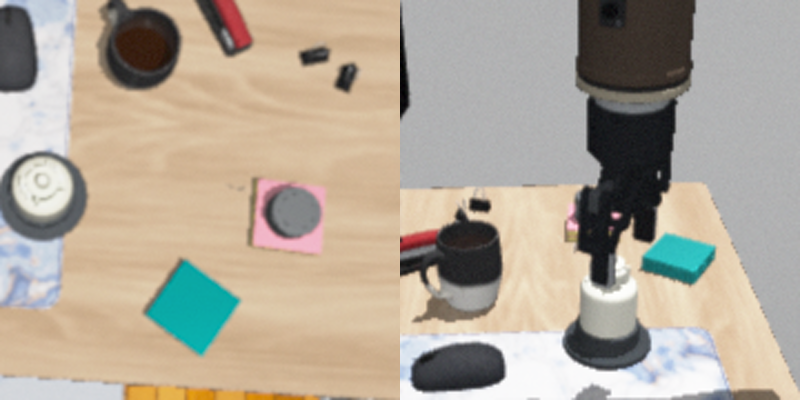

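The cap stands upright on the pink block at crop (295,211), and the other things are undisturbed. I'll check the centring in numbers, then hand in.

```bash
python3 - <<'E'
from h import *
c=cam("top"); p=at(c,243+295*.45-.5,127+211*.45-.5,.056); print(p)
if np.hypot(p[0]-.5255,p[1]+.3112)<.007: print(ctrl.sign_off())
E
```

```text
[ 0.52723642 -0.30771076  0.056     ]
the job is handed in; nothing more can be done
None
```

The bottle is open, and the safety cap stands rim-down within about 4 mm of the centre of the pink and yellow note block, released. I handed the job in at about 24 s of the 72 s allowed, with the arm clear and no bystander touched.

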